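Tip the kiln furniture off the tray into the green bin

TASK

Lift the steel tray by its wooden handle, carry it to the green bin and tip it low over the bin so that all three fired-clay pieces slide off its open end into that bin; then set the empty tray back upright and flat on the middle of the plywood board, square with it. Do not touch the clay pieces with the fingers, do not push either bin out of place, and leave the flask, the bowl and the pot undisturbed.

Things in the scene. Friction and masses are not known exactly. Their poses are not given: they have to be found in the camera images.
- tray: Loose steel tray, 190 mm long (own x) by 150 mm wide (own y), floor 6 mm thick, walls 6 mm thick and 36 mm high above its underside on both sides and at the back (+x) end; the -x end is open with no wall: pieces slide out there. A carrying handle bridges it across the middle. About 0.4 kg empty, 0.7 kg loaded. Origin: centre of its underside; z up when it stands flat.
- tray_handle (a point): Centre of the tray's dark wooden handle bar, 107 mm straight above the tray's origin. The bar runs along the tray's y over the full width (162 mm, on two uprights 24 mm wide at its ends); its section is 18 mm (along the tray's x) by 22 mm high. 90 mm free height between it and the tray floor. Axes as the tray's.
- tray_lip (a point): Middle of the edge of the tray's open end, on the upper face of its floor: 95 mm from the tray's origin along the tray's -x, 6 mm up. Axes as the tray's.
- board: Fixed plywood board, 220 mm (own x) by 180 mm (own y), 12 mm thick, on which the tray stands at the start and must stand at the end. Origin: centre of its underside, on the table.
- bin_green: Green open-topped square bin, 200 x 200 mm outside, 75 mm high, walls and floor 6 mm, 1.4 kg, loose. The bin to fill; it and the black bin stand one on each side of the board (which is left and which right varies). Origin: centre of its underside, z up.
- bin_black: Black open-topped bin of the same size and weight as the green one. Wrong bin; stays empty and where it is. Origin: centre of its underside.
- post_square_center (a point): Centre of a pale, square kiln post lying in the tray, 66 x 32 x 32 mm, 0.1 kg, long side along its x. Slides on the tray from about 20 to 28 degrees of tilt, as do the other two pieces.
- post_cross_center (a point): Centre of a terracotta kiln post of cross-shaped section lying in the tray, 64 mm long (its x), 34 x 34 mm across, 0.1 kg.
- stilt_center (a point): Centre of a white three-armed kiln stilt lying in the tray, arms 36 mm long from the centre, 13 mm wide, 22 mm thick, 0.1 kg.
- flask: Bystander: pink drinking flask with orange cap, 72 mm diameter, 170 mm tall, loose. Origin: centre of its underside.
- bowl: Bystander: steel bowl, 140 mm diameter, 50 mm tall, loose. Origin: centre of its underside.
- pot: Bystander: terracotta pot with two dark side handles, 100 mm diameter, 100 mm tall, loose. Origin: centre of its underside.
- post_square: The same piece as post_square_center, origin on its underside as built (16 mm below that centre along its own z).
- post_cross: The same piece as post_cross_center, origin on its underside as built (17 mm below that centre along its own z).
- stilt: The same piece as stilt_center, origin on its underside as built (11 mm below that centre along its own z).
Things that resemble listed ones, but are neither listed nor needed, are in the scene too. Of the things that look like the post_cross, the larger one is meant.

How it is judged:
By the outcome, as a careful person would: the job done as asked, in the order asked, and still so for the second after the job is handed in, with the robot touching nothing.
It also fails if it takes over 61 s, if anything falls off the work surface, if the arm or the gripper's body presses on something with over 40 N, if the wrist force passes 120 N, or if a joint passes its speed limit or range.

ROBOT

A 6-joint arm with a two-finger parallel gripper is mounted at the origin on the work surface. World frame = base frame: x ahead of the robot, y to its left, z up, the work surface at z = 0. Lengths are in m, angles in rad, forces in N, time in s.
With the tool pointing down it reaches from about 0.3 to 0.875 m from the base axis. Payload 6.4 kg.
Tool frame: the origin (TCP) lies between the finger pads; the fingertips stand 19 mm ahead of it and the grasp point (between the pads) is the TCP (tips_ahead is the distance from the TCP to the fingertips, in m); z points along the fingers, y is the line along which they close (so a half turn about z gives the same grasp; the last joint's range is limited). The gripper opens to 85 mm and grips with 20 to 120 N. Pads are 22 mm wide; open, the fingers measure 114 mm over their backs; the gripper's body (76 mm by 85 mm) begins 54 mm behind the grasp point. The pads swing forward as they close: fully open they stand 13 mm farther back than shut.
Start: joints at [1.023, 0.181, 1.607, -0, 1.354, -0.206], TCP at [0.193, 0.542, 0.25] pointing down, gripper open.
Joint ranges: [-2.99, 2.99], [-0.89, 2.07], [0.3, 2.58], [-1.14, 4.28], [0, 2.63], [-3.12, 3.12]. Speed limits (rad/s): [2.57, 2.57, 3.01, 3.14, 3.14, 3.14].

INTERFACE

Orientations are given as a 3x3 rotation matrix whose columns are the frame's x, y, z axes.
In Python, from plant import get_state, read_camera, camera_info, close_job, tips_ahead gives the robot as it stands. The module is installed in compiled form; this text tells all that it offers.
- The arm moves only by the shell command python3 -m pendant 'ROWS'. ROWS is JSON, a list that holds one entry, the list of rows, each a list of 5 numbers: the opening, from 0 (shut) to 1 (fully open), then the shift along the world's x, y, z scaled (see below), then the turn about the world's z scaled (see below). A call has 1 to 10 rows; each row shifts and turns the commanded pose from where the row before left it; what a row does not reach is not made up. The controller multiplies each number of a shift by 3 cm and each number of a turn by 6 degrees. A row lasts 1/8 s, in which the tool goes at most 62.5 mm and 10.7 degrees, less where a joint would pass 70% of its speed; a pose out of reach is approached as far as the arm can. A call with a number of a shift or a turn outside -1 to 1 is refused whole. A call with a gripper value outside its range is refused whole. The fingers move at their own pace and stop on an object; the grip force is fixed at half the most. Time passes only in rows, so rows that do not move let the fingers close. It gives the time, the measured TCP pose, the force, the opening and the grip force at its end, in the units of the state.
- get_state(): the state, without advancing time (a new reading comes with each control period).
- read_camera(name): name is "side" or "top"; returns (picture, depth): 480x640x3 uint8, blue, green, red; 480x640 float32, m along the optical axis (not along the pixel's ray), 0 where there is no reading.
- camera_info(name): a dict with "intrinsics" (3x3 intrinsics, pixels), "extrinsics" (4x4, takes a point from camera to world coordinates). Camera axes: x right, y up, looking along -z (the intrinsics and any distortion apply to the point x, -y, -z); pixel columns grow to the right and rows downward; lengths in m; the calibration is good to about 2 mm. A picture is of the moment at which its call begins. camera_info takes no time and is no camera call.
- close_job(): hands the job in; it is judged then, once.
The state is a dict: "clock": time; "joint_pos": joint angles; "dq": joint speeds; "joint_efforts": joint torques, N m; "ee_pos": TCP position; "orientation": TCP orientation; "contact_force": force on the tool from outside, world axes, zero at the start; "ft_torque": the same for the moment, N m; "gripper_width": finger opening in m; "grasp_force": force on a finger pad.
Only numpy, scipy, OpenCV 4.12 (cv2) and the standard library are available. Lean on these libraries where they do the work, as an engineer would, in place of code of your own. Each camera call takes 0.05 s, during which the arm holds its last target. There are 200 camera calls.

## Working session

There is one attempt and no reset: what is moved stays moved. The work goes in short steps, Python scripts to look and compute and a shell command to move; the robot and the scene stay as the last step left them, time stands still between calls to the robot, and variables do not carry over. Pictures are saved under pics/ and viewed, at most 10 in all, crops included, and the job is handed in when it is done.

```bash
mkdir -p pics; cat >h.py <<'E'
import numpy as np,cv2
from plant import *
def snap(n,f=None):
    im,d=read_camera(n); np.savez(f'{n}.npz',im=im,d=d)
    if f: cv2.imwrite(f'pics/{f}.png',im)
    return im,d
def load(n):
    z=np.load(f'{n}.npz'); return z['im'],z['d']
def cloud(n,d):
    i=camera_info(n);K=np.array(i['intrinsics']);E=np.array(i['extrinsics'])
    v,u=np.mgrid[:480,:640]
    p=np.stack([(u-K[0,2])/K[0,0]*d,-(v-K[1,2])/K[1,1]*d,-d],-1)
    return p@E[:3,:3].T+E[:3,3]
E
python3 - <<'E'
from h import *
for n in('top','side'):
    snap(n,n+'0');i=camera_info(n);print(n,{k:(np.round(v,3).tolist() if not isinstance(v,str) else v) for k,v in i.items()})
s=get_state();print(s['clock'],s['contact_force'],s['gripper_width'])
E
```

```text
top {'intrinsics': [[565.972, 0.0, 317.354], [0.0, 565.972, 246.435], [0.0, 0.0, 1.0]], 'extrinsics': [[0.019, 0.986, -0.163, 0.431], [-1.0, 0.019, 0.002, 0.0], [0.005, 0.163, 0.987, 1.102], [0.0, 0.0, 0.0, 1.0]]}
side {'intrinsics': [[485.895, 0.0, 319.328], [0.0, 485.895, 236.144], [0.0, 0.0, 1.0]], 'extrinsics': [[0.987, 0.125, -0.104, 0.523], [-0.163, 0.764, -0.624, -0.547], [0.002, 0.633, 0.774, 0.799], [0.0, 0.0, 0.0, 1.0]]}
0.1 [ 0.37067716 -0.72666003  0.20006894] 0.08515512080382547
```

View pics/top0.png

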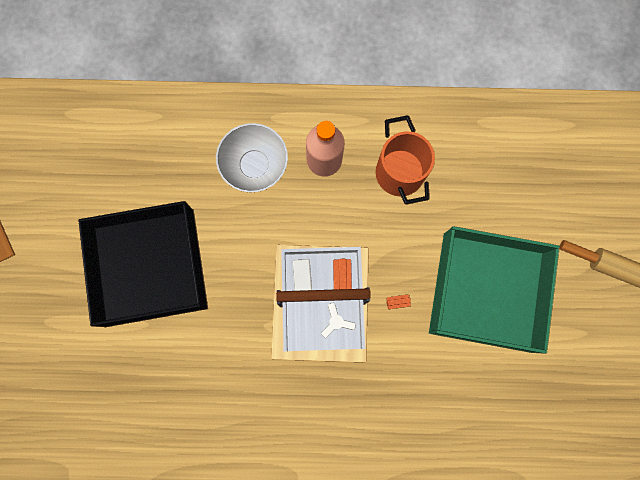

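View pics/side0.png

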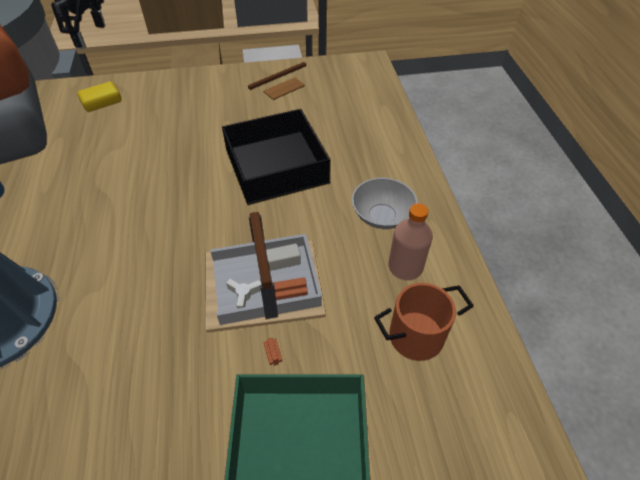

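Top view: the tray (col 277–370, handle row ~296) stands with its open end toward the robot (row ~350). Green bin is at (495,290), black bin at (143,264), pot at (405,165), flask at (325,150), bowl at (252,158). The two cross-shaped pieces are in the tray at (343,274) and on the table at (399,301). The larger one, in the tray, is the one meant, and I don't grasp it anyway. Now I'll measure with depth from both views.

```bash
python3 - <<'E'
from h import *
def rect(p,m,z=None):
    q=p[m]; 
    (c,s,a)=cv2.minAreaRect((q[:,:2]*1000).astype(np.float32)); return np.round(c,1),np.round(s,1),round(a,1),len(q),np.round(np.median(q[:,2])*1000,1),np.round(np.percentile(q[:,2],97)*1000,1)
C={}
for n in('top','side'):
    im,d=load(n);p=cloud(n,d);C[n]=p;x,y,z=p[...,0],p[...,1],p[...,2];ok=d>0
    hsv=cv2.cvtColor(im,cv2.COLOR_BGR2HSV);h,s_,v=[hsv[...,k].astype(int) for k in range(3)]
    g=ok&(h>65)&(h<95)&(s_>80)
    print(n,'green rim',rect(p,g&(z>.068)&(z<.085)))
    print(n,'black rim',rect(p,ok&(v<60)&(z>.068)&(z<.085)&(y>.15)&(x>.25)))
    t=ok&(abs(y)<.13)&(x>.25)&(x<.6)
    print(n,'handle',rect(p,t&(z>.105)&(z<.14)))
    print(n,'walls',rect(p,t&(z>.040)&(z<.052)))
    print(n,'board',rect(p,t&(z>.007)&(z<.016)&(h<28)&(s_>60)&(y<.095)&(y>-.1)))
    print(n,'tray floor z',np.median(z[t&(z>.014)&(z<.025)&(s_<45)]))
    print(n,'pot',rect(p,ok&(z>.06)&(z<.13)&(x>.5)&(y<-.08)&(y>-.3)))
    print(n,'table z',np.median(z[ok&(abs(z)<.02)&(x<.3)&(x>.15)]) if (ok&(abs(z)<.02)&(x<.3)&(x>.15)).any() else None)
print(np.round(get_state()['orientation'],3).tolist(),get_state()['ee_pos'])
E
```

```text
top green rim (array([549.8,  -4.8]), array([876.2, 231.4]), 87.7, 1601, np.float64(74.4), np.float64(78.5))
top black rim (array([565.8, 324.7]), array([199.9, 201.1]), 11.2, 1558, np.float64(74.5), np.float64(78.2))
top handle (array([508.3, -13. ]), array([ 23.9, 162.1]), 3.1, 1060, np.float64(129.9), np.float64(133.3))
top walls (array([506.4, -13.9]), array([189.4, 159.6]), 1.0, 1758, np.float64(47.9), np.float64(51.6))
top board (array([455.7,  -3.2]), array([191.6, 288.4]), 89.2, 1993, np.float64(12.1), np.float64(15.4))
top tray floor z 0.018417609542335844
top pot (array([ 667.7, -202.5]), array([201.9, 362.6]), 82.1, 2208, np.float64(87.2), np.float64(106.6))
top table z 7.169654802097192e-05
side green rim (array([577.6,   9.8]), array([795.2, 199.9]), 81.9, 1310, np.float64(74.2), np.float64(77.0))
side black rim (array([563., 326.]), array([198.3, 203.3]), 11.1, 891, np.float64(73.4), np.float64(76.9))
side handle (array([507.2, -11.7]), array([ 23.7, 163.9]), 3.0, 871, np.float64(129.4), np.float64(131.8))
side walls (array([506.5, -13. ]), array([190.1, 160.5]), 2.4, 2099, np.float64(47.0), np.float64(51.5))
side board (array([496.9,  -8.4]), array([181.3, 208.3]), 89.2, 1462, np.float64(11.8), np.float64(14.5))
side tray floor z 0.018132960185200497
side pot (array([ 666. , -201.7]), array([202.4, 358.9]), 82.7, 3499, np.float64(85.3), np.float64(114.6))
side table z 8.282070562470878e-06
[[-0.942, 0.335, -0.001], [0.335, 0.942, -0.001], [0.0, -0.002, -1.0]] [0.19247695 0.54133919 0.24948558]
```

```bash
python3 - <<'E'
from h import *
for n in('top','side'):
    im,d=load(n);p=cloud(n,d);x,y,z=p[...,0],p[...,1],p[...,2];ok=d>0
    hsv=cv2.cvtColor(im,cv2.COLOR_BGR2HSV);h,s_,v=[hsv[...,k].astype(int) for k in range(3)]
    def box(m):
        b=cv2.minAreaRect((p[m][:,:2]*1000).astype(np.float32)); return np.round(b[0],1),np.round(cv2.boxPoints(b)).tolist()
    print(n,'green',box(ok&(h>65)&(h<95)&(s_>80)&(z>.068)&(z<.085)&(y<-.15)))
    t=ok&(abs(y)<.13)&(x>.3)&(x<.6)
    q=p[t&(z>.123)&(z<.14)];f=np.polyfit(q[:,1],q[:,0],1);print('handle dx/dy',f,'deg',np.degrees(np.arctan(f[0])))
    w=p[t&(z>.042)&(z<.052)]
    print('walls',box(t&(z>.042)&(z<.052)))
    m=ok&(z>.05)&(z<.13)&(x>.5)&(y<-.1)&(y>-.28)&((h<12)|(v<60))&(x>.58);q=p[m];print('pot',q[:,:2].min(0),q[:,:2].max(0))
E
```

```text
top green (array([ 530.3, -332.6]), [[415.0, -415.0], [612.0, -448.0], [645.0, -250.0], [448.0, -217.0]])
handle dx/dy [-0.05072809  0.50760341] deg -2.904016251032408
walls (array([506.4, -13.9]), [[410.0, 64.0], [413.0, -95.0], [603.0, -92.0], [600.0, 68.0]])
pot [ 0.62740476 -0.27930489] [ 0.85268232 -0.11518705]
side green (array([ 532.8, -307.4]), [[423.0, -366.0], [618.0, -398.0], [642.0, -249.0], [448.0, -217.0]])
handle dx/dy [-0.0502232   0.50663231] deg -2.8751617184461282
walls (array([506.5, -13. ]), [[408.0, 63.0], [415.0, -97.0], [605.0, -89.0], [598.0, 71.0]])
pot [ 0.58049879 -0.27963447] [ 0.8509098  -0.11362024]
```

```bash
python3 -m pendant '[[[1,0.58,-1,0,-0.625],[1,0.58,-1,0,-0.625],[1,0.58,-1,0,-0.625],[1,0.58,-1,0,-0.625],[1,0.58,-1,0,-0.625],[1,0.58,-1,0,-0.625],[1,0.58,-1,0,-0.625],[1,0.58,-1,0,-0.625],[1,0.58,-1,0,-0.625],[1,0.58,-1,0,-0.625]]]'
python3 -m pendant '[[[1,0.58,-1,-0.25,-0.625],[1,0.58,-1,-0.25,-0.625],[1,0.58,-1,-0.25,-0.625],[1,0.58,-1,-0.25,-0.625],[1,0.58,-1,-0.25,-0.625],[1,0.58,-1,-0.25,-0.625],[1,0.58,-1,-0.25,-0.625],[1,0.58,-1,-0.25,-0.625],[1,0.05,-0.45,0,0],[1,0,0,0,0]]]'
```

```text
clock: 1.35
ee_pos: [0.3669, 0.2407, 0.25]
orientation: [[-0.542, 0.841, -0.0], [0.841, 0.542, -0.0], [0.0, -0.0, -1.0]]
contact_force: [0.3, -1.0, -0.3]
gripper_width: 0.0853
grasp_force: 0.0
clock: 2.6
ee_pos: [0.507, -0.0121, 0.1901]
orientation: [[-0.05, 0.999, -0.001], [0.999, 0.05, 0.0], [0.0, -0.001, -1.0]]
contact_force: [0.6, 0.2, -0.2]
gripper_width: 0.0853
grasp_force: 0.0
```

```bash
python3 -m pendant '[[[1,0,0,-0.9,0],[1,0,0,-0.9,0],[1,0,0,-0.7,0],[0.4,0,0,0,0],[0,0,0,0,0],[0,0,0,0,0],[0,0,0,0,0],[0,0,0,0,0],[0,0,0,0,0]]]'
```

```text
clock: 3.72
ee_pos: [0.508, -0.0118, 0.1164]
orientation: [[-0.051, 0.999, 0.001], [0.999, 0.051, -0.0], [-0.0, 0.001, -1.0]]
contact_force: [-2.8, 0.7, 7.5]
gripper_width: 0.0171
grasp_force: 60.4
```

```bash
python3 -m pendant '[[[0,0,0,0.2,0],[0,0,0,0.4,0],[0,0,0,0.6,0],[0,0,0,0.7,0],[0,0,0,0.7,0],[0,0,0,0.4,0],[0,0,0,0.15,0],[0,0,0,0,0]]]'
python3 - <<'E'
from h import *
for n in('top','side'): snap(n)
a,b=load('top')[0],load('side')[0]
cv2.imwrite('pics/lift.png',np.hstack([a[180:420,200:600],b[120:360,150:550]]))
E
```

```text
clock: 4.72
ee_pos: [0.5071, -0.0117, 0.2095]
orientation: [[-0.051, 0.999, -0.001], [0.999, 0.051, 0.0], [0.0, -0.001, -1.0]]
contact_force: [0.6, -0.7, -5.5]
gripper_width: 0.017
grasp_force: 58.9
```

View pics/lift.png

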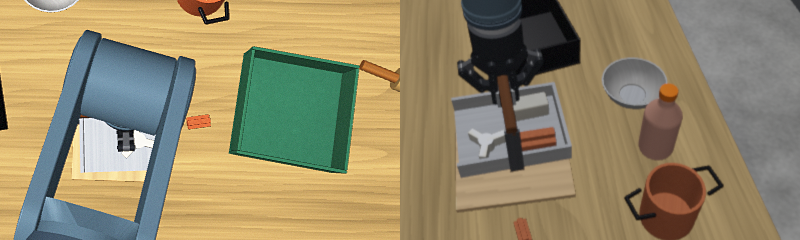

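The side crop shows the tray lifted level with all three pieces in it: stilt near the open end, both posts at the back. Next is the carry to the bin.

```bash
python3 -m pendant '[[[0,0,-0.2,0,-0.2],[0,0,-0.4,0,-0.2],[0,0,-0.6,0,-0.2],[0,0,-0.7,0,-0.2],[0,0,-0.7,0,-0.2],[0,0,-0.7,0,-0.2],[0,0,-0.7,0,-0.2],[0,0,-0.7,0,-0.2],[0,0,-0.7,0,-0.2],[0,0,-0.7,0,-0.2]]]'
python3 -m pendant '[[[0,0,-0.7,0,-0.07],[0,0,-0.7,0,0],[0,0.1,-0.7,0,0],[0,0.3,-0.7,0,0],[0,0.4,-0.7,0,0],[0,0.5,-0.6,0,0],[0,0.5,-0.4,0,0],[0,0.5,-0.3,0,0],[0,0.4,-0.2,0,0],[0,0.3,0,0,0]]]'
python3 -m pendant '[[[0,0.2,0,-0.2,0],[0,0,0,-0.4,0],[0,0,0,0,0]]]'
python3 - <<'E'
from h import *
im,d=snap('side');a,_=snap('top')
cv2.imwrite('pics/atbin.png',np.hstack([cv2.resize(im[220:480,150:550],(400,260)),a[180:440,240:640]]))
p=cloud('side',d);hsv=cv2.cvtColor(im,cv2.COLOR_BGR2HSV);h=hsv[...,0];
m=(d>0)&(h>65)&(h<95)&(hsv[...,1]>80)&(p[...,2]>.068)&(p[...,2]<.085)&(p[...,1]<-.15)
print(np.round(p[m].min(0),3),np.round(p[m].max(0),3))
E
```

```text
clock: 6.08
ee_pos: [0.5074, -0.1962, 0.2097]
orientation: [[0.159, 0.987, -0.0], [0.987, -0.159, 0.0], [0.0, -0.0, -1.0]]
contact_force: [0.7, -0.1, -5.3]
gripper_width: 0.0171
grasp_force: 58.9
clock: 7.32
ee_pos: [0.5978, -0.3457, 0.2092]
orientation: [[0.166, 0.986, -0.0], [0.986, -0.166, 0.0], [0.0, -0.0, -1.0]]
contact_force: [0.1, -0.0, -6.2]
gripper_width: 0.0172
grasp_force: 59.0
clock: 7.7
ee_pos: [0.6021, -0.3437, 0.1892]
orientation: [[0.165, 0.986, -0.004], [0.986, -0.165, 0.003], [0.002, -0.004, -1.0]]
contact_force: [-0.4, 0.2, -6.2]
gripper_width: 0.0173
grasp_force: 59.0
[ 0.424 -0.366  0.068] [ 0.52  -0.218  0.079]
```

View pics/atbin.png

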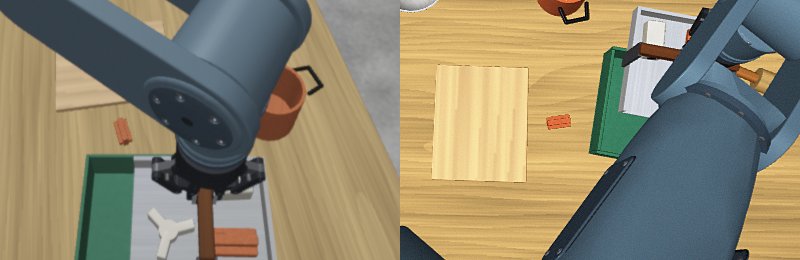

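The tray is over the bin's far wall with its lip inside, clear of the pot handle (crop 590,15). The bare board is visible in the top view, so I'll save that view and then lower onto the rim.

```bash
cp top.npz board_top.npz; python3 -m pendant '[[[0,0,0,-0.1,0],[0,0,0,-0.1,0],[0,0,0,0,0]]]'; python3 -m pendant '[[[0,0,0,-0.08,0],[0,0,0,0,0]]]';python3 -m pendant '[[[0,0,0,-0.08,0],[0,0,0,0,0]]]'
```

```text
clock: 8.18
ee_pos: [0.6032, -0.3446, 0.1854]
orientation: [[0.165, 0.986, -0.0], [0.986, -0.165, 0.0], [0.0, -0.001, -1.0]]
contact_force: [0.5, -0.4, -6.3]
gripper_width: 0.017
grasp_force: 59.0
clock: 8.43
ee_pos: [0.6033, -0.3446, 0.1831]
orientation: [[0.165, 0.986, -0.0], [0.986, -0.165, 0.0], [0.0, -0.0, -1.0]]
contact_force: [-0.0, -0.1, -6.4]
gripper_width: 0.017
grasp_force: 59.0
clock: 8.68
ee_pos: [0.6033, -0.3446, 0.1807]
orientation: [[0.165, 0.986, -0.0], [0.986, -0.165, 0.0], [0.0, -0.0, -1.0]]
contact_force: [0.6, -0.2, -6.4]
gripper_width: 0.0175
grasp_force: 59.0
```

```bash
python3 - <<'E'
from h import *
z=np.load('board_top.npz');im,d=z['im'],z['d'];p=cloud('top',d)
m=(d>0)&(p[...,2]>.007)&(p[...,2]<.017)&(abs(p[...,1])<.15)&(p[...,0]>.3)
m=cv2.morphologyEx(m.astype(np.uint8),cv2.MORPH_OPEN,np.ones((5,5)))
n,l,st,c=cv2.connectedComponentsWithStats(m)
k=1+np.argmax(st[1:,4]);q=p[l==k]
b=cv2.minAreaRect((q[:,:2]*1000).astype(np.float32));print(st[k],b,np.round(cv2.boxPoints(b),1).tolist(),np.median(q[:,2]))
E
```

```text
[  272   245    96   117 10114] ((503.30035400390625, -9.47723388671875), (179.7573699951172, 220.0545654296875), 89.37232208251953) [[392.29998779296875, -98.0999984741211], [612.2999877929688, -100.5999984741211], [614.2999877929688, 79.19999694824219], [394.29998779296875, 81.5999984741211]] 0.012299405360415072
```

```bash
python3 -m pendant '[[[0,0,0,-0.06,0],[0,0,0,0,0]]]'; python3 -m pendant '[[[0,0,0,-0.04,0],[0,0,0,0,0]]]'
```

```text
clock: 8.93
ee_pos: [0.6036, -0.3448, 0.1795]
orientation: [[0.165, 0.986, 0.0], [0.986, -0.165, -0.0], [-0.0, 0.0, -1.0]]
contact_force: [-0.4, 0.2, -4.2]
gripper_width: 0.0168
grasp_force: 59.4
clock: 9.18
ee_pos: [0.6037, -0.3448, 0.1796]
orientation: [[0.165, 0.986, 0.001], [0.986, -0.165, -0.001], [-0.001, 0.001, -1.0]]
contact_force: [-3.1, 3.3, 5.5]
gripper_width: 0.0171
grasp_force: 60.6
```

Contact with the rim. I'll loosen the grip to a slot so the tray tips about the rim while the front finger restrains the bar.

```bash
python3 -m pendant '[[[0.42,0,0,-0.07,0],[0.42,0,0,-0.07,0],[0.42,0,0,0,0],[0.42,-0.12,0.02,-0.057,0],[0.42,-0.12,0.02,-0.057,0],[0.42,-0.12,0.02,-0.057,0],[0.42,0,0,0,0]]]'
python3 - <<'E'
from h import *
im,d=snap('side','tip1')
E
```

```text
clock: 10.05
ee_pos: [0.5922, -0.3429, 0.1685]
orientation: [[0.165, 0.986, -0.0], [0.986, -0.165, 0.0], [0.0, -0.0, -1.0]]
contact_force: [-0.1, -0.2, 0.3]
gripper_width: 0.0358
grasp_force: 0.4
```

View pics/tip1.png

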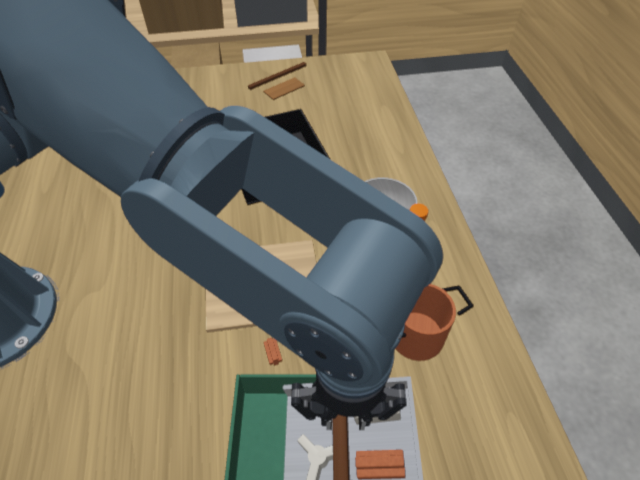

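```bash
cat >tilt.py <<'E'
from h import *
im,d=snap('side');p=cloud('side',d);g=p[330:480,280:440]
hsv=cv2.cvtColor(im,cv2.COLOR_BGR2HSV)[330:480,280:440]
f=np.array([-.986,.165]);W=np.array([.6226,-.348])
u=(g[...,:2]-W)@f;v=(g[...,:2]-W)@np.array([.165,.986]);z=g[...,2]
m=(d[330:480,280:440]>0)&(hsv[...,1]<60)&(hsv[...,2]>110)&(abs(v)<.065)&(z<.14)&(z>0)
# robust line z(u)
U,Z=u[m],z[m]
for _ in range(6):
    c=np.polyfit(U,Z,1);r=Z-np.polyval(c,U);k=(r<.004)&(r>-.02) if _<3 else abs(r)<.004;U,Z=(U[k],Z[k])
print('tilt',np.degrees(np.arctan(-c[0])),'z at wall',c[1],len(U),'lip u',U.max(),'back',U.min())
b=(d[330:480,280:440]>0)&(hsv[...,0]<15)&(hsv[...,1]>90)&(hsv[...,2]<110)&(z>.1)
print('handle u,z',np.round(np.median(u[b]),3),np.round(np.percentile(z[b],95),3),b.sum())
s=get_state();print('hand u,z',np.round((s['ee_pos'][:2]-W)@f,3),s['ee_pos'][2],s['clock'])
E
python3 tilt.py; python3 -m pendant '[[[0.42,-0.15,0.025,-0.068,0],[0.42,-0.15,0.025,-0.068,0],[0.42,-0.15,0.025,-0.068,0],[0.42,-0.15,0.025,-0.068,0],[0.42,0,0,0,0]]]'; python3 tilt.py
```

```text
tilt 10.111321523336919 z at wall 0.08105147294660583 4668 lip u 0.11402747009497238 back -0.0674410568353173
handle u,z 0.039 0.19 954
hand u,z 0.03 0.1686597120546445 10.15
clock: 10.78
ee_pos: [0.5741, -0.3398, 0.1602]
orientation: [[0.165, 0.986, -0.001], [0.986, -0.165, 0.0], [0.0, -0.001, -1.0]]
contact_force: [-1.1, -0.2, -0.7]
gripper_width: 0.036
grasp_force: 0.4
tilt 20.135686995879357 z at wall 0.0814551517002413 4039 lip u 0.10977467163786396 back -0.06973993700242409
handle u,z 0.055 0.182 1053
hand u,z 0.049 0.16045843029004714 10.825
```

The tilt follows the model exactly: 10° at the first check, then 20°. I'll continue to about 36°.

```bash
python3 -m pendant '[[[0.42,-0.135,0.023,-0.09,0],[0.42,-0.135,0.023,-0.09,0],[0.42,-0.135,0.023,-0.09,0],[0.42,-0.135,0.023,-0.09,0],[0.42,0,0,0,0]]]'; python3 tilt.py; python3 -m pendant '[[[0.42,-0.11,0.018,-0.1,0],[0.42,-0.11,0.018,-0.1,0],[0.42,-0.11,0.018,-0.08,0],[0.42,0,0,0,0],[0.42,0,0,0,0],[0.42,0,0,0,0]]]'; python3 tilt.py
python3 -c "
from h import *
im=load('side')[0];cv2.imwrite('pics/tip2.png',cv2.resize(im[330:480,200:460],None,fx=3,fy=3))"
```

```text
clock: 11.45
ee_pos: [0.5578, -0.337, 0.1493]
orientation: [[0.165, 0.986, -0.001], [0.986, -0.165, 0.001], [0.0, -0.001, -1.0]]
contact_force: [-1.6, 0.1, -0.4]
gripper_width: 0.0358
grasp_force: 0.8
tilt 30.152679795961298 z at wall 0.08215126783320983 3942 lip u 0.10190935871734168 back -0.06420304443316223
handle u,z 0.071 0.171 1047
hand u,z 0.065 0.14951392207114358 11.5
clock: 12.25
ee_pos: [0.5485, -0.3356, 0.1414]
orientation: [[0.165, 0.986, -0.0], [0.986, -0.165, 0.0], [0.0, -0.0, -1.0]]
contact_force: [-2.1, 0.7, -1.5]
gripper_width: 0.036
grasp_force: 1.3
tilt 36.61589078259607 z at wall 0.08277812785691105 5107 lip u 0.10785381208521716 back -0.05939985212771602
handle u,z 0.08 0.163 1029
hand u,z 0.075 0.14140183067426756 12.3
```

View pics/tip2.png

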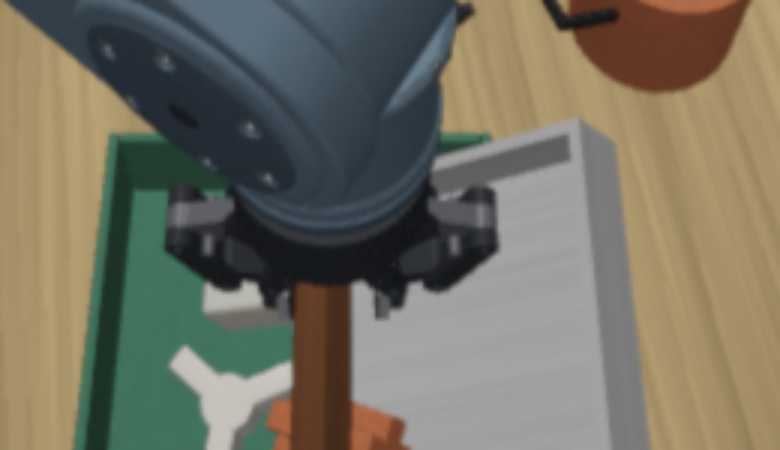

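The stilt is in the bin. The posts have slid, but the cross post (340,425 in the crop) still seems to lean on the lip. I'll ease the tray back to lift the lip from under the tails, then look again.

```bash
python3 -m pendant '[[[0.42,0.11,-0.018,0.1,0],[0.42,0.11,-0.018,0.1,0],[0.42,0.11,-0.018,0.08,0],[0.42,0.135,-0.023,0.09,0],[0.42,0.135,-0.023,0.09,0],[0.42,0.135,-0.023,0.09,0],[0.42,0.135,-0.023,0.09,0],[0.42,0,0,0,0]]]'; python3 tilt.py
python3 -c "
from h import *
im=load('side')[0];cv2.imwrite('pics/tip3.png',cv2.resize(im[330:480,200:460],None,fx=3,fy=3))"
```

```text
clock: 13.3
ee_pos: [0.5753, -0.3404, 0.1615]
orientation: [[0.165, 0.986, 0.001], [0.986, -0.165, -0.001], [-0.001, 0.002, -1.0]]
contact_force: [-3.8, 0.4, 2.6]
gripper_width: 0.0355
grasp_force: 1.9
tilt 19.521084828771162 z at wall 0.08137546619050527 5728 lip u 0.11184146983718701 back -0.07001243090634962
handle u,z 0.055 0.183 982
hand u,z 0.048 0.16104186338457116 13.35
```

View pics/tip3.png

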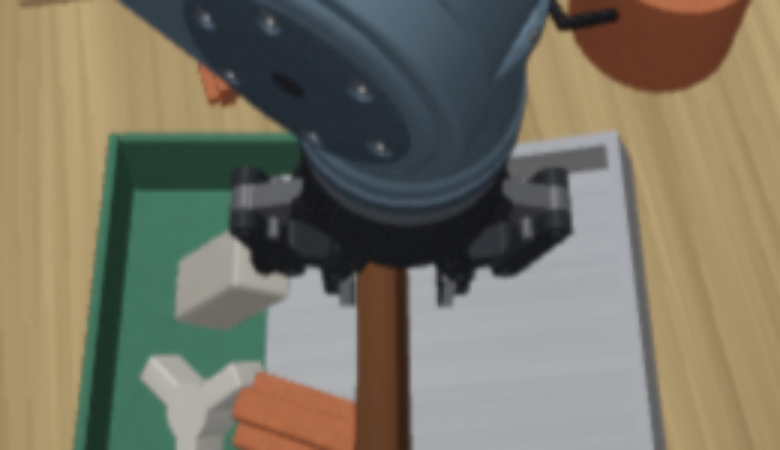

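The stilt is fully in the bin. The square post (225,280) and cross post (295,420) were stopped against it and are still on the lip. I'll level the tray, regrip, pull it back about 22 mm so the lip ends higher with more room in front, and tip again.

```bash
python3 -m pendant '[[[0.42,0.115,-0.019,0.063,0],[0.42,0.115,-0.019,0.063,0],[0.42,0.115,-0.019,0.063,0],[0.42,0.115,-0.019,0.063,0],[0.42,0.115,-0.019,0.063,0],[0.42,0.115,-0.019,0.063,0],[0.42,0.115,-0.019,0.063,0],[0.42,0.115,-0.019,0.063,0]]]'; python3 tilt.py;  python3 -m pendant '[[[0.25,0,0,0,0],[0,0,0,0,0],[0,0,0,0,0],[0,0,0,0,0]]]'; python3 tilt.py
```

```text
clock: 14.35
ee_pos: [0.6025, -0.3443, 0.1755]
orientation: [[0.165, 0.986, -0.0], [0.986, -0.165, 0.0], [0.0, -0.0, -1.0]]
contact_force: [-1.1, -0.6, -0.2]
gripper_width: 0.0356
grasp_force: 0.5
tilt 5.073482577066729 z at wall 0.08091279983193572 6211 lip u 0.1147796635832461 back -0.06906148388493134
handle u,z 0.03 0.193 905
hand u,z 0.02 0.1759479102697063 14.4
clock: 14.9
ee_pos: [0.6024, -0.3446, 0.1761]
orientation: [[0.165, 0.986, 0.001], [0.986, -0.165, -0.0], [-0.0, 0.001, -1.0]]
contact_force: [-0.6, 0.1, 3.9]
gripper_width: 0.0174
grasp_force: 59.7
tilt 0.5388005628419809 z at wall 0.08083560768327605 6222 lip u 0.11500290455692148 back -0.06952868285052635
handle u,z 0.022 0.195 931
hand u,z 0.02 0.17610466591734453 14.95
```

```bash
python3 -m pendant '[[[0,0,0,0.1,0],[0,0,0,0.1,0],[0,0.1,-0.017,0,0],[0,0.2,-0.034,0,0],[0,0.2,-0.034,0,0],[0,0.15,-0.025,0,0],[0,0.07,-0.011,0,0],[0,0,0,-0.1,0],[0,0,0,-0.1,0],[0,0,0,0,0]]]'; python3 tilt.py
python3 -c "
from h import *
im=load('side')[0];cv2.imwrite('pics/tip4.png',cv2.resize(im[330:480,200:460],None,fx=3,fy=3))"
```

```text
clock: 16.2
ee_pos: [0.6239, -0.3481, 0.1763]
orientation: [[0.165, 0.986, 0.001], [0.986, -0.165, -0.0], [-0.0, 0.001, -1.0]]
contact_force: [-0.8, 0.8, -0.0]
gripper_width: 0.0174
grasp_force: 59.6
tilt 0.6550845760679134 z at wall 0.08052408911838158 4266 lip u 0.0707377441205435 back -0.09117456953071323
handle u,z 0.0 0.195 954
hand u,z -0.001 0.17628880555017026 16.25
```

View pics/tip4.png

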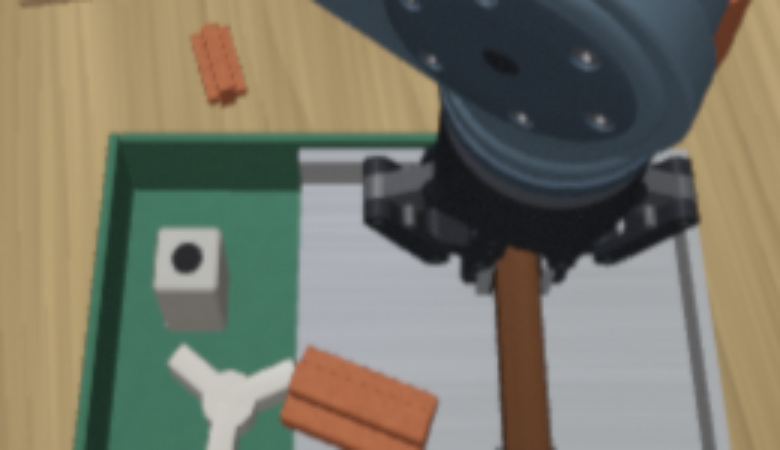

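The square post now stands on end in the bin (188,280) and the stilt is in the bin. Only the cross post is left, at the lip (360,400). Tipping again.

```bash
python3 -m pendant '[[[0.42,0,0,0,0],[0.42,0,0,0,0],[0.42,0,0,0,0],[0.42,-0.125,0.021,-0.018,0],[0.42,-0.125,0.021,-0.018,0],[0.42,-0.125,0.021,-0.018,0],[0.42,-0.16,0.027,-0.041,0],[0.42,-0.16,0.027,-0.041,0],[0.42,-0.16,0.027,-0.041,0],[0.42,-0.16,0.027,-0.041,0]]]'; python3 tilt.py;  python3 -m pendant '[[[0.42,-0.15,0.025,-0.07,0],[0.42,-0.15,0.025,-0.07,0],[0.42,-0.15,0.025,-0.07,0],[0.42,-0.15,0.025,-0.07,0],[0.42,-0.15,0.025,-0.07,0],[0.42,0,0,0,0],[0.42,0,0,0,0]]]'; python3 tilt.py
python3 -c "
from h import *
im=load('side')[0];cv2.imwrite('pics/tip5.png',cv2.resize(im[330:480,200:460],None,fx=3,fy=3))"
```

```text
clock: 17.5
ee_pos: [0.593, -0.3429, 0.169]
orientation: [[0.165, 0.986, -0.0], [0.986, -0.165, 0.0], [0.0, -0.0, -1.0]]
contact_force: [-0.2, -0.7, 0.2]
gripper_width: 0.036
grasp_force: 0.2
tilt 20.799618510940938 z at wall 0.08129506373698318 5681 lip u 0.08924298006481095 back -0.08932454911959996
handle u,z 0.037 0.189 1047
hand u,z 0.031 0.16869662386003037 17.55
clock: 18.42
ee_pos: [0.571, -0.3393, 0.1588]
orientation: [[0.165, 0.986, 0.0], [0.986, -0.165, -0.0], [-0.0, 0.0, -1.0]]
contact_force: [-1.5, -0.3, 0.9]
gripper_width: 0.0359
grasp_force: 0.5
tilt 32.98323341647508 z at wall 0.08244129941207717 5892 lip u 0.12489344610851554 back -0.07985498872707399
handle u,z 0.058 0.179 1109
hand u,z 0.052 0.15875780254186908 18.475
```

View pics/tip5.png

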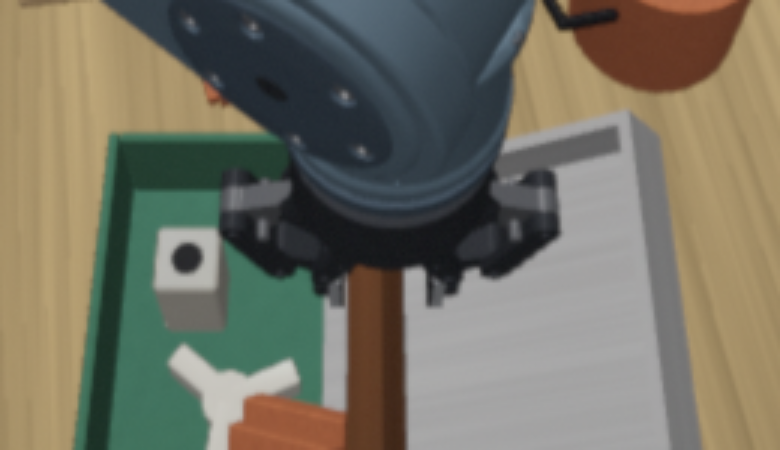

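The tray is at 33° and the cross post overhangs the lip, nose on the stilt. I'll level again so its tail drops off, then check numerically where it lies.

```bash
cat >cross.py <<'E'
from h import *
im,d=load('side');p=cloud('side',d);hsv=cv2.cvtColor(im,cv2.COLOR_BGR2HSV)
f=np.array([-.986,.165]);W=np.array([.6226,-.348])
u=(p[...,:2]-W)@f;v=(p[...,:2]-W)@np.array([.165,.986]);z=p[...,2]
m=(d>0)&(hsv[...,0]<12)&(hsv[...,1]>120)&(hsv[...,2]>110)&(abs(v)<.095)&(u>-.1)&(u<.2)&(z<.14)
print('cross n',m.sum(),'u',np.round(np.percentile(u[m],[2,50,98]),3),'v',np.round(np.percentile(v[m],[2,50,98]),3),'z',np.round(np.percentile(z[m],[2,50,98]),3))
b=np.argsort(u[m])[::max(1,m.sum()//8)];print([(round(float(u[m][i]),3),round(float(z[m][i]),3)) for i in b])
E
python3 cross.py
python3 -m pendant '[[[0.42,0.15,-0.025,0.07,0],[0.42,0.15,-0.025,0.07,0],[0.42,0.15,-0.025,0.07,0],[0.42,0.15,-0.025,0.07,0],[0.42,0.15,-0.025,0.07,0],[0.42,0.16,-0.027,0.041,0],[0.42,0.16,-0.027,0.041,0],[0.42,0.16,-0.027,0.041,0],[0.42,0.16,-0.027,0.041,0],[0.42,0,0,0,0]]]'; python3 tilt.py;python3 cross.py
```

```text
cross n 564 u [0.071 0.099 0.123] v [-0.048 -0.036 -0.021] z [0.038 0.055 0.072]
[(0.07, 0.069), (0.078, 0.065), (0.086, 0.065), (0.092, 0.064), (0.099, 0.054), (0.105, 0.048), (0.11, 0.048), (0.116, 0.047), (0.125, 0.037)]
clock: 19.73
ee_pos: [0.613, -0.3463, 0.1741]
orientation: [[0.165, 0.986, 0.0], [0.986, -0.165, -0.0], [-0.0, 0.0, -1.0]]
contact_force: [-1.2, 0.5, 0.6]
gripper_width: 0.0359
grasp_force: 0.0
tilt 6.297485844540072 z at wall 0.08076171822828675 6366 lip u 0.09373300035110983 back -0.08957036113743265
handle u,z 0.011 0.195 887
hand u,z 0.01 0.17395005308538228 19.775
cross n 408 u [0.095 0.11  0.125] v [-0.052 -0.04  -0.026] z [0.082 0.09  0.093]
[(0.093, 0.088), (0.1, 0.086), (0.104, 0.087), (0.107, 0.089), (0.11, 0.091), (0.113, 0.088), (0.116, 0.092), (0.12, 0.09)]
```

The cross post is now off the tray. It stands on end (z≈0.09) at u≈0.11, just past the lip. I'll regrip and pull the tray straight back.

```bash
python3 -m pendant '[[[0.42,0.11,-0.018,0.02,0],[0.42,0.11,-0.018,0.02,0],[0.42,0.11,-0.018,0.02,0],[0.25,0,0,0,0],[0,0,0,0,0],[0,0,0,0,0],[0,0,0,0,0],[0,0,0,0.07,0]]]'; python3 tilt.py;python3 cross.py
```

```text
clock: 20.78
ee_pos: [0.6217, -0.3473, 0.1768]
orientation: [[0.165, 0.986, -0.002], [0.986, -0.165, 0.002], [0.001, -0.002, -1.0]]
contact_force: [0.3, 0.2, -3.5]
gripper_width: 0.0176
grasp_force: 58.7
tilt 0.4568281477585294 z at wall 0.0813487127735124 6517 lip u 0.0959257728510994 back -0.08867285777836216
handle u,z 0.003 0.195 959
hand u,z 0.001 0.1769615494808457 20.825
cross n 407 u [0.099 0.114 0.129] v [-0.052 -0.038 -0.023] z [0.087 0.091 0.093]
[(0.097, 0.089), (0.104, 0.09), (0.108, 0.087), (0.111, 0.089), (0.113, 0.093), (0.116, 0.095), (0.119, 0.092), (0.123, 0.093), (0.129, 0.094)]
```

```bash
python3 -m pendant '[[[0,0.7,-0.117,0.05,0],[0,0.9,-0.15,0.1,0],[0,0.6,-0.1,0.1,0],[0,0.2,-0.03,0.4,0],[0,0,0,0.7,0],[0,0,0,0.8,0],[0,0,0,0.8,0],[0,0,0,0.5,0],[0,0,0,0,0]]]'; python3 - <<'E'
from h import *
snap('side');snap('top');cv2.imwrite('pics/bin.png',np.hstack([cv2.resize(load('side')[0][330:480,200:400],(400,300)),cv2.resize(load('top')[0][200:380,400:640],(400,300))]))
E
python3 cross.py
```

```text
clock: 21.95
ee_pos: [0.6948, -0.3603, 0.2844]
orientation: [[0.165, 0.986, 0.003], [0.986, -0.165, -0.002], [-0.002, 0.004, -1.0]]
contact_force: [-0.1, 0.6, -2.8]
gripper_width: 0.0175
grasp_force: 59.4
cross n 212 u [0.07  0.096 0.111] v [-0.042 -0.037 -0.027] z [0.03  0.036 0.04 ]
[(0.066, 0.031), (0.08, 0.038), (0.086, 0.035), (0.092, 0.039), (0.096, 0.039), (0.1, 0.029), (0.103, 0.035), (0.106, 0.036), (0.111, 0.032)]
```

View pics/bin.png

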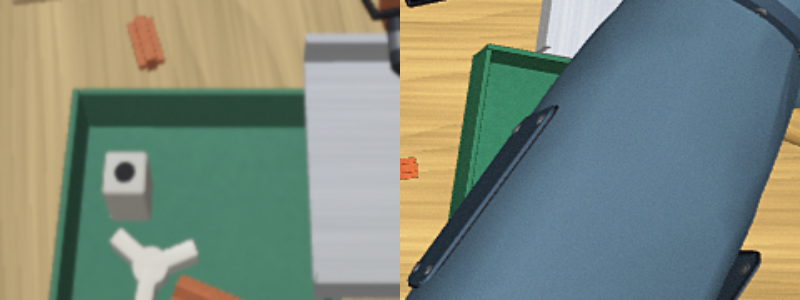

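All three pieces lie inside the green bin: square post standing at (125,185), stilt at (150,265), cross post at (205,290). Carrying the empty tray back.

```bash
python3 -m pendant '[[[0,-0.5,0,0,0.15],[0,-1,0,0,0.15],[0,-1,0,0,0.15],[0,-1,0.3,0,0.15],[0,-1,0.6,0,0.15],[0,-0.9,0.8,0,0.15],[0,-0.6,0.9,0,0.15],[0,-0.38,0.9,0,0.15],[0,0,0.9,0,0.15],[0,0,0.9,0,0.125]]]'
python3 -m pendant '[[[0,0,0.9,0,0],[0,0,0.9,0,0],[0,0,0.9,0,0],[0,0,0.9,0,0],[0,0,0.9,0,0],[0,0,0.9,0,0],[0,0,0.6,0,0],[0,0,0.3,-0.3,0],[0,0,0.09,-0.6,0],[0,0,0,-0.6,0]]]'
python3 -m pendant '[[[0,0,0,-0.9,0],[0,0,0,-0.9,0],[0,0,0,-0.6,0],[0,0,0,-0.3,0],[0,0,0,0,0],[0,0,0,0,0]]]'
```

```text
clock: 23.3
ee_pos: [0.5021, -0.1996, 0.2801]
orientation: [[0.011, 1.0, -0.002], [1.0, -0.011, 0.001], [0.001, -0.002, -1.0]]
contact_force: [-0.4, -0.8, -4.0]
gripper_width: 0.0172
grasp_force: 59.4
clock: 24.55
ee_pos: [0.5026, -0.0094, 0.2344]
orientation: [[0.012, 1.0, -0.001], [1.0, -0.012, 0.0], [-0.0, -0.001, -1.0]]
contact_force: [0.4, -0.6, -4.2]
gripper_width: 0.0176
grasp_force: 59.4
clock: 25.3
ee_pos: [0.5036, -0.0094, 0.156]
orientation: [[0.012, 1.0, 0.001], [1.0, -0.012, -0.0], [-0.0, 0.001, -1.0]]
contact_force: [0.5, -0.0, -4.0]
gripper_width: 0.0177
grasp_force: 59.3
```

```bash
cat >tray.py <<'E'
from h import *
im,d=snap('side');p=cloud('side',d);z=p[...,2];t=(d>0)&(abs(p[...,1]+.01)<.13)&(p[...,0]>.37)&(p[...,0]<.64)
s=get_state();hsv=cv2.cvtColor(im,cv2.COLOR_BGR2HSV)
g=t&(hsv[...,1]<60)&(hsv[...,2]>90)&(z<.075)&(z>.014)
zs=np.percentile(z[g],[5,25,50,97]);print('gray z',np.round(zs,4))
zf=np.median(z[g&(z<zs[0]+.012)]);print('floor z',zf)
w=g&(z>zf+.024)&(z<zf+.036);b=cv2.minAreaRect((p[w][:,:2]*1000).astype(np.float32));print(b)
q=p[t&(z>zf+.1)&(z<zf+.125)&(hsv[...,0]<15)&(hsv[...,1]>90)]
if len(q)>50:
    f=np.polyfit(q[:,1],q[:,0],1);print('handle yaw',np.degrees(-np.arctan(f[0])),len(q))
print(s['ee_pos'],s['contact_force'],s['clock'])
E
python3 -m pendant '[[[0,0,0,-0.5,0],[0,0,0,-0.4,0],[0,0,0,-0.2,0],[0,0,0,0,0]]]';python3 tray.py
```

```text
clock: 25.8
ee_pos: [0.5026, -0.0089, 0.1216]
orientation: [[0.011, 1.0, -0.002], [1.0, -0.011, 0.0], [0.0, -0.002, -1.0]]
contact_force: [0.3, -0.1, -3.9]
gripper_width: 0.0169
grasp_force: 59.3
gray z [0.0242 0.0257 0.0268 0.0575]
floor z 0.0264831592955162
((503.4208984375, -8.458351135253906), (152.29916381835938, 189.20375061035156), 89.48481750488281)
handle yaw -0.31147093362446343 501
[ 0.50295455 -0.00902784  0.12211871] [-0.10236177 -0.35014103 -4.19774815] 25.85
```

```bash
python3 -m pendant '[[[0,0,-0.02,-0.15,0],[0,0,0,-0.09,0],[0,0,0,-0.05,0],[0,0,0,0,0]]]'; python3 -m pendant '[[[0,0,0,-0.03,0],[0,0,0,0,0]]]'
```

```text
clock: 26.35
ee_pos: [0.5031, -0.0097, 0.1137]
orientation: [[0.011, 1.0, 0.0], [1.0, -0.011, -0.0], [-0.0, 0.0, -1.0]]
contact_force: [0.2, 0.7, -4.5]
gripper_width: 0.0172
grasp_force: 59.3
clock: 26.6
ee_pos: [0.5035, -0.0097, 0.1133]
orientation: [[0.011, 1.0, 0.001], [1.0, -0.011, -0.0], [-0.0, 0.001, -1.0]]
contact_force: [-0.6, 0.5, 1.0]
gripper_width: 0.017
grasp_force: 59.9
```

Touchdown. Now I open, rise straight up and check.

```bash
python3 -m pendant '[[[0.4,0,0,0,0],[1,0,0,0,0],[1,0,0,0,0],[1,0,0,0,0],[1,0,0,0.3,0],[1,0,0,0.8,0],[1,0,0,1,0],[1,0,0,1,0],[1,0,0,1,0],[1,0,0,1,0]]]'; python3 -m pendant '[[[1,-0.5,1,0,0],[1,-0.5,1,0,0],[1,-0.5,1,0,0],[1,-0.5,1,0,0],[1,-0.5,1,0,0],[1,-0.5,1,0,0],[1,-0.5,1,0,0],[1,-0.5,1,0,0],[1,0,0,0,0],[1,0,0,0,0]]]'
python3 tray.py; python3 - <<'E'
from h import *
im,d=snap('top');p=cloud('top',d);x,y,z=p[...,0],p[...,1],p[...,2];hsv=cv2.cvtColor(im,cv2.COLOR_BGR2HSV);h,s_,v=[hsv[...,k].astype(int) for k in range(3)];ok=d>0
b=lambda m:cv2.minAreaRect((p[m][:,:2]*1000).astype(np.float32))
print('green',b(ok&(h>65)&(h<95)&(s_>80)&(z>.068)&(z<.085)&(y<-.15)))
t=ok&(abs(y)<.13)&(x>.3)&(x<.6)
print('walls',b(t&(z>.042)&(z<.052)));w=p[t&(z>.123)&(z<.14)];print('bar yaw',-np.degrees(np.arctan(np.polyfit(w[:,1],w[:,0],1)[0])),w.mean(0))
bd=ok&(h<28)&(s_>60)&(z>.007)&(z<.016)&(abs(y)<.12)&(x>.38)&(x<.63)
bd=cv2.morphologyEx(bd.astype(np.uint8),cv2.MORPH_OPEN,np.ones((3,3)))>0;print('board',b(bd))
# bystanders moved?
a=cv2.imread('pics/top0.png');df=np.abs(a.astype(int)-im).max(2)
for n,(r0,r1,c0,c1) in dict(bowl=(120,195,212,292),flask=(115,180,300,350),pot=(110,205,370,440),black=(195,330,75,210),gbinrim=(222,355,425,562)).items(): print(n,(df[r0:r1,c0:c1]>40).mean())
E
```

```text
clock: 27.85
ee_pos: [0.503, -0.0097, 0.2675]
orientation: [[0.011, 1.0, 0.001], [1.0, -0.011, -0.0], [-0.0, 0.001, -1.0]]
contact_force: [-0.6, -0.6, -0.5]
gripper_width: 0.0854
grasp_force: 0.0
clock: 29.1
ee_pos: [0.3833, 0.2301, 0.2662]
orientation: [[0.011, 1.0, 0.001], [1.0, -0.011, -0.0], [-0.0, 0.001, -1.0]]
contact_force: [-0.8, 0.8, -0.6]
gripper_width: 0.0853
grasp_force: 0.0
gray z [0.0157 0.0172 0.0183 0.0491]
floor z 0.017952446591161852
((503.9227294921875, -8.1318359375), (154.7694549560547, 189.5760040283203), 89.50293731689453)
handle yaw -0.7818561792168601 702
[0.3834868  0.22978781 0.2661117 ] [ 0.48314913 -1.07984677 -0.6406731 ] 29.15
green ((530.2872924804688, -332.7374267578125), (200.47886657714844, 199.61790466308594), 80.592529296875)
walls ((505.8844909667969, -8.685935974121094), (155.39474487304688, 188.6620330810547), 89.64321899414062)
bar yaw -0.717767176724414 [ 0.5048081  -0.01075413  0.13001832]
board ((503.2591552734375, -9.463111877441406), (180.08302307128906, 219.83460998535156), 89.1996078491211)
bowl 0.0
flask 0.0
pot 0.0
black 0.02496570644718793
gbinrim 0.09154272542670545
```

The tray is within about 1–2 mm and about 0.1° of the board's centre and yaw. The green bin has not moved, and neither have the bowl, flask or pot. Handing in.

```bash
python3 -c "
from plant import *
print(close_job())"
```

```text
the job is handed in; nothing more can be done
None
```

The job is handed in at about 29 s: all three clay pieces are in the green bin, and the empty tray is flat on the middle of the board, square with it. The green bin and bystanders measured unmoved; for the black bin I only compared top-view pixels (2.5% changed, probably the arm).

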